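# Show the student the beetroot, the vial and the cap

## Task

Show the student at the bench what to use for the beetroot pigment practical, in the order it will be needed: point from straight above first at the beetroot that has been cut, then at the one vial in the rack that has no cap, then at the loose blue cap lying in the glass dish. Each time bring the fingertips two or three centimetres above the middle of the thing and dwell there about two seconds, then lift the hand straight up, 10 cm or more above everything around, before moving across, so that you point at no other vial or beetroot on the way. Touch nothing and leave everything where it stands, and finish with the hand raised out of the student's way, at least 25 cm above the table.

Things in the scene. Friction and masses are not known exactly. Their poses are not given: they have to be found in the camera images.
- beet_cut_face (a point): middle of the flat, deep magenta cut face of the cut beetroot: a dark brownish-red round beetroot 72 mm across whose top was sliced off level, so it stands 48 mm tall; the face is 62 mm across. The point lies on the face, z up.
- beet_a_top (a point): top of one whole beetroot (bystander): same dark skin, 72 mm across, 73 mm tall to the tips of its short leaf stubs; the point is on its axis at 70 mm above the table.
- beet_b_top (a point): top of the other whole beetroot, as beet_a.
- rack: white plastic vial rack fixed to the table, 86 mm (its x) by 122 mm (its y) by 35 mm high, with 2 (x) by 3 (y) square places at 36 mm pitch, all holding a vial. Origin: centre of its underside, z up.
- vial_open_mouth (a point): centre of the mouth of the one vial without a cap: 28 mm amber glass vial, neck 20 mm across, standing in any of the rack's six places; the mouth is 63 mm above the table. z up.
- cap_top (a point): centre of the top of the loose blue screw cap: 25 mm across, 15 mm high, lying open side down in an open clear glass dish (90 mm across, 15 mm high, floor 3 mm thick); the point is 18 mm above the table. z up.
- dish_empty_top (a point): centre of the top of a second, closed and empty clear glass dish (94 mm across, 20 mm high; bystander), z up.
- carton_top (a point): centre of the top of a white carton with a red band (bystander), 70 by 55 mm and 95 mm high, its raised red flap reaching to 133 mm; z up.
- vial_1_top (a point): centre of the top of the blue cap of a capped amber vial in the rack (bystander), 67 mm above the table; cap 25 mm across. z up.
- vial_2_top (a point): centre of the top of the blue cap of a capped amber vial in the rack (bystander), 67 mm above the table; cap 25 mm across. z up.
- vial_3_top (a point): centre of the top of the blue cap of a capped amber vial in the rack (bystander), 67 mm above the table; cap 25 mm across. z up.
- vial_4_top (a point): centre of the top of the blue cap of a capped amber vial in the rack (bystander), 67 mm above the table; cap 25 mm across. z up.
- vial_5_top (a point): centre of the top of the blue cap of a capped amber vial in the rack (bystander), 67 mm above the table; cap 25 mm across. z up.

How it is judged:
On the way, in this order (a step that is already met when the one before it is completed fails the run):
1. points at the cut beetroot for a second: grasp point within 20 mm sideways of its middle and 12 to 85 mm above it (horizontal distance between the grasp point and beet_cut_face below 0.02 m and z of the grasp point in the frame of beet_cut_face between 0.012 and 0.085 m), for 1 s.
2. points at the open vial for a second: grasp point within 14 mm sideways of its middle and 12 to 85 mm above it (horizontal distance between the grasp point and vial_open_mouth below 0.014 m and z of the grasp point in the frame of vial_open_mouth between 0.012 and 0.085 m), for 1 s.
3. points at the loose cap for a second: grasp point within 14 mm sideways of its middle and 12 to 85 mm above it (horizontal distance between the grasp point and cap_top below 0.014 m and z of the grasp point in the frame of cap_top between 0.012 and 0.085 m), for 1 s.
At the end, for the whole second after the job is handed in: The cut beetroot, the open vial and the loose cap have been pointed at in that order, the hand is raised (grasp point more than 200 mm above the table), and every beetroot, vial, cap, dish and carton is within 8 mm of where it began (height (world z) of the grasp point above 0.2 m and distance of each of beet_cut_face, beet_a_top, beet_b_top, vial_open_mouth, vial_1_top, vial_2_top, vial_3_top, vial_4_top, vial_5_top, cap_top, dish_empty_top, carton_top from where it was at the start of the episode below 0.008 m); the robot touches nothing.
It fails at once if the hand or arm touches something (contact force between any of the fingers, the arm and anything else above 0.5 N).
It fails at once if something is pushed, knocked over, lifted or carried (moved more than 10 mm) (distance of any of beet_cut_face, beet_a_top, beet_b_top, vial_open_mouth, vial_1_top, vial_2_top, vial_3_top, vial_4_top, vial_5_top, cap_top, dish_empty_top, carton_top from where it was at the start of the episode above 0.01 m).
It fails at once if the hand points at a capped vial: grasp point within 14 mm sideways of its top and less than 70 mm above it ((horizontal distance between the grasp point and vial_1_top below 0.014 m and z of the grasp point in the frame of vial_1_top below 0.07 m) or (horizontal distance between the grasp point and vial_2_top below 0.014 m and z of the grasp point in the frame of vial_2_top below 0.07 m) or (horizontal distance between the grasp point and vial_3_top below 0.014 m and z of the grasp point in the frame of vial_3_top below 0.07 m) or (horizontal distance between the grasp point and vial_4_top below 0.014 m and z of the grasp point in the frame of vial_4_top below 0.07 m) or (horizontal distance between the grasp point and vial_5_top below 0.014 m and z of the grasp point in the frame of vial_5_top below 0.07 m)).
It fails at once if the hand points at a whole beetroot: grasp point within 20 mm sideways of its top and less than 70 mm above it ((horizontal distance between the grasp point and beet_a_top below 0.02 m and z of the grasp point in the frame of beet_a_top below 0.07 m) or (horizontal distance between the grasp point and beet_b_top below 0.02 m and z of the grasp point in the frame of beet_b_top below 0.07 m)).
It also fails if it takes over 64 s, if anything falls off the work surface, if the arm or the gripper's body presses on something with over 40 N, if the wrist force passes 120 N, or if a joint passes its speed limit or range.

## Robot

A 7-joint arm with a two-finger parallel gripper is mounted at the origin on the work surface. World frame = base frame: x ahead of the robot, y to its left, z up, the work surface at z = 0. Lengths are in m, angles in rad, forces in N, time in s.
With the tool pointing down it reaches from about 0.35 to 0.9 m from the base axis. Payload 8.1 kg.
Tool frame: the origin (TCP) lies on the centre line of the jaws, within the pads' length; the fingertips stand 17 mm ahead of it and the grasp point (between the pads) lies 2 mm behind it; z points along the fingers, y is the direction in which the jaws open and shut (so a half turn about z gives the same grasp; the last joint's range is limited). The gripper opens to 92 mm and grips with 3 to 60 N. Pads are 19 mm wide; open, the fingers measure 130 mm over their backs; the gripper's body (75 mm by 190 mm) begins 47 mm behind the grasp point.
Start: joints at [-0.103, 0.434, 0.025, 1.573, -0.012, 1.134, -0.075], TCP at [0.625, -0, 0.244] pointing down, gripper open.
Joint ranges: [-2.62, 2.62], [-0.44, 2.09], [-1.27, 1.32], [0.08, 2.57], [-1.32, 4.46], [0.12, 2], [-2.74, 2.74]. Speed limits (rad/s): [2.22, 2.22, 3.01, 3.01, 3.14, 3.14, 3.14].

## Interface

Orientations are given as a rotation vector (axis times angle).
In Python, from cell import arm gives the robot as it stands.
- The arm moves only by the shell command python3 -m creep 'ROWS' [FORCE]. ROWS is JSON, a list that holds one entry, the list of rows, each a list of 7 numbers: the shift along the world's x, y, z in cm, then the turn, a rotation vector about the world's x, y, z in degrees, then the opening, from -1 (shut) to 1 (fully open), so that 0 is half open. In form: [[[tx, ty, tz, ax, ay, az, jaw], ...]]. A call has 1 to 5 rows; each row is the pose to reach, as a shift and turn from the pose commanded when the call began; what a row does not reach only later rows make up. A row lasts 1/10 s, in which the tool goes at most 50 mm and 8.59 degrees, less where a joint would pass 70% of its speed; a pose out of reach is approached as far as the arm can. A call with a gripper value outside its range is refused whole. The fingers move at their own pace and stop on an object; FORCE is the grip in N (left out, the last holds). Time passes only in rows, so rows that repeat a pose let the fingers close. It gives the time, the measured TCP pose, the force and the opening at its end, in the units of the state.
- arm.observe(): the state, without advancing time (a new reading comes with each control period).
- arm.get_image(name): name is "scene" or "side" or "wrist"; returns the picture (480x640x3 uint8, red, green, blue); there is no depth.
- arm.camera_model(name): a dict with "vfov" (degrees; the focal length in pixels is half the picture's height over the tangent of half this angle, whatever the lens; pixels are square), "cx", "cy" (the principal point, pixels), "cam_to_world" (4x4, takes a point from camera to world coordinates); the wrist camera has in their place "T_tool_cam" (4x4, takes a point from camera to tool coordinates, whose origin is the TCP and whose axes are the flange's). Camera axes: x right, y down, z forward; pixel columns grow to the right and rows downward; lengths in m; the calibration is good to about 2 mm. A picture is of the moment at which its call begins: read the wrist's pose just before it. camera_model takes no time and is no camera call.
- arm.sign_off(): hands the job in, once; it reports no verdict.
The state is a dict: "clock": time; "joints": joint angles; "dq": joint speeds; "joint_efforts": joint torques, N m; "position": TCP position; "ee_rot": TCP orientation; "force": force on the tool from outside, world axes, zero at the start; "ft_torque": the same for the moment, N m; "width": opening from 0.0 (shut) to 1.0 (fully open).
Only numpy, scipy, OpenCV 4.12 (cv2) and the standard library are available. Lean on these libraries where they do the work, as an engineer would, in place of code of your own. Each camera call takes 0.05 s, during which the arm holds its last target.

## Working session

There is one attempt and no reset: what is moved stays moved. The work goes in short steps, Python scripts to look and compute and a shell command to move; the robot and the scene stay as the last step left them, time stands still between calls to the robot, and variables do not carry over. Pictures are saved under pics/ and viewed, and the job is handed in when it is done.

```bash
mkdir -p pics; python3 - <<'E'
from cell import arm
import cv2,json,numpy as np
s=arm.observe();print(s)
for n in ["scene","side","wrist"]:
    im=arm.get_image(n);cv2.imwrite(f"pics/{n}0.png",im[:,:,::-1]);print(n,arm.camera_model(n))
E
```

```text
{'clock': 0.0, 'joints': array([-0.10257374,  0.43521658,  0.02499084,  1.57409259, -0.01158764,
        1.1340056 , -0.07507073]), 'dq': array([ 9.72881788e-04,  6.94078429e-04, -3.02106566e-04, -9.91096696e-04,
        6.82855792e-05, -2.77223999e-04,  1.36663311e-03]), 'joint_efforts': array([ 3.89017032e-04, -6.67853522e+01,  9.84863900e-01, -3.14464223e+01,
       -6.05165795e-02,  4.27553023e-02,  1.12382318e-04]), 'position': array([ 6.24514719e-01, -8.56699899e-05,  2.42950889e-01]), 'ee_rot': array([-2.22082361e+00, -2.22065101e+00,  1.92156415e-03]), 'force': array([ 1.10627894, -0.62657953, -0.44370362]), 'ft_torque': array([-0.01123879, -0.05467394, -0.00586698]), 'width': 0.9985234864294508}
scene {'vfov': 42.6904583682427, 'cx': 325.4088756399364, 'cy': 240.3943835432802, 'cam_to_world': array([[-0.32472276,  0.67295788, -0.66459222,  1.36424894],
       [ 0.94565034,  0.21812626, -0.24117706,  0.34760754],
       [-0.01733699, -0.70678754, -0.70721341,  0.93168889],
       [ 0.        ,  0.        ,  0.        ,  1.        ]])}
side {'vfov': 50.39706484152296, 'cx': 324.6459380210075, 'cy': 243.87368932900856, 'cam_to_world': array([[-0.95894   , -0.20592637,  0.19500874,  0.36656314],
       [-0.28306105,  0.65221093, -0.70320505,  0.68672242],
       [ 0.01762163, -0.72953083, -0.68372088,  0.71328542],
       [ 0.        ,  0.        ,  0.        ,  1.        ]])}
wrist {'vfov': 61.92013774494725, 'cx': 318.65232081337666, 'cy': 240.90202534343248, 'T_tool_cam': array([[-1.95915509e-04, -9.62622271e-01, -2.70847419e-01,
         7.45343464e-02],
       [ 9.99999448e-01,  9.10353667e-05, -1.04689228e-03,
         3.54087012e-04],
       [ 1.03241852e-03, -2.70847474e-01,  9.62621722e-01,
        -1.41675559e-01],
       [ 0.00000000e+00,  0.00000000e+00,  0.00000000e+00,
         1.00000000e+00]])}
```

View pics/scene0.png

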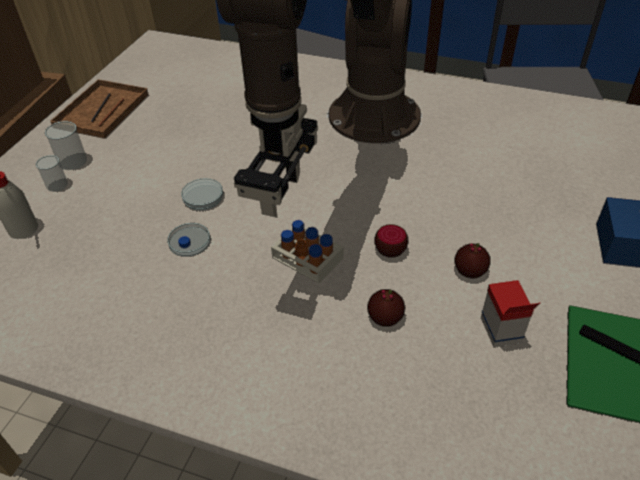

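View pics/side0.png

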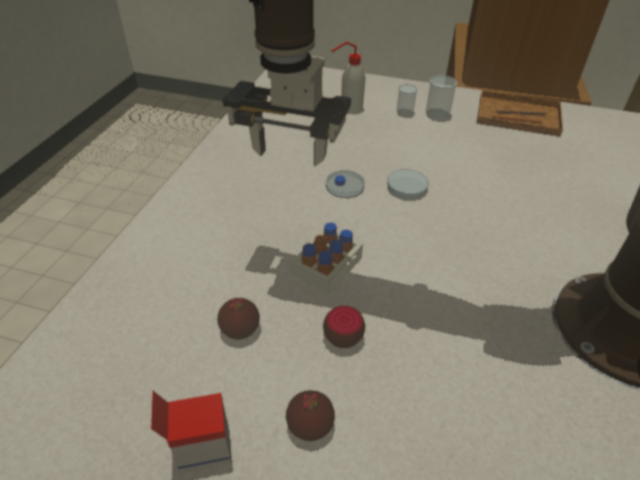

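View pics/wrist0.png

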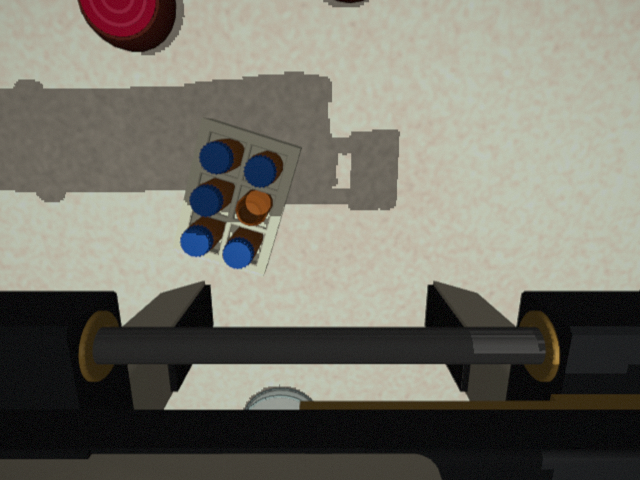

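The cut beetroot shows in all three views: scene ~(392,235), side ~(345,321), wrist ~(127,12). In the wrist view the open vial is the orange mouth at ~(258,204). The loose cap is in the dish at scene ~(185,241), side ~(341,181). I'll enlarge these areas.

```bash
python3 - <<'E'
import cv2,numpy as np
def crop(n,x,y,w,h,k):
    im=cv2.imread(f"pics/{n}0.png")[y:y+h,x:x+w]
    return cv2.resize(im,None,fx=k,fy=k,interpolation=cv2.INTER_CUBIC)
# scene: rack, beet ; dish
a=crop("scene",265,210,100,75,4);b=crop("scene",360,210,100,75,4);c=crop("scene",160,210,100,75,4);d=crop("side",320,150,100,75,4)
cv2.imwrite("pics/c1.png",np.vstack([np.hstack([a,b]),np.hstack([c,d])]))
a=crop("side",290,210,100,75,4);b=crop("side",300,290,100,75,4);c=crop("wrist",170,110,150,112,8/3)
c=cv2.resize(c,(400,300));d=cv2.resize(crop("wrist",60,0,150,112,2),(400,300))
cv2.imwrite("pics/c2.png",np.vstack([np.hstack([a,b]),np.hstack([c,d])]))
E
```

```text
(no output)
```

View pics/c1.png

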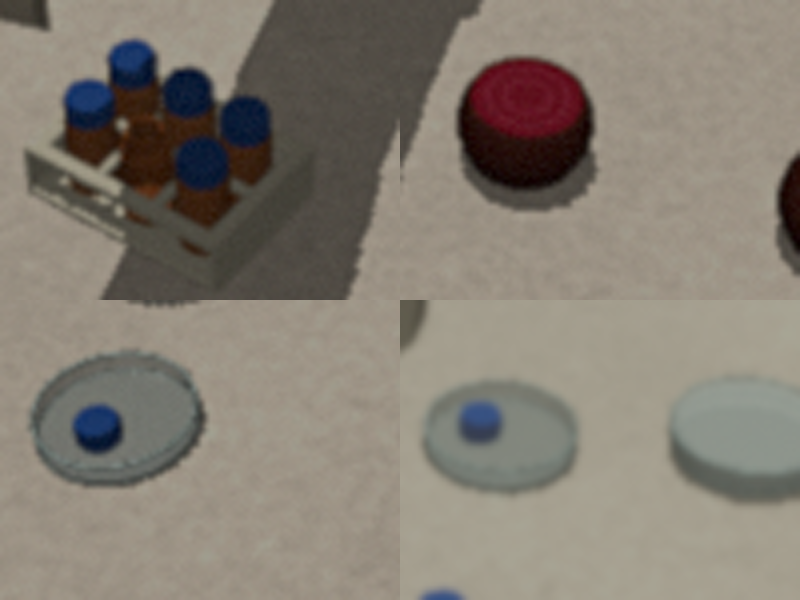

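View pics/c2.png

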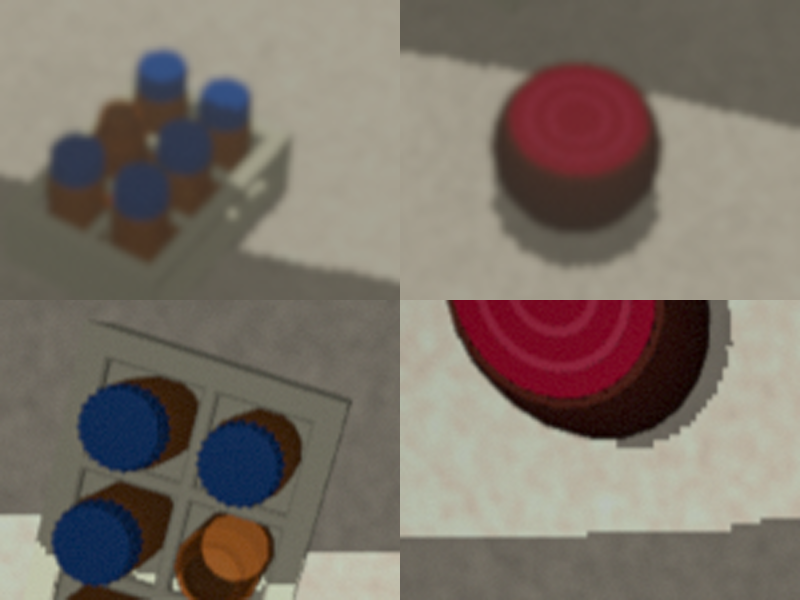

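```bash
cat > h.py <<'E'
import numpy as np
from cell import arm
from scipy.spatial.transform import Rotation as R
def xy(n,u,v,z,st=None):
    m=arm.camera_model(n)
    if n=="wrist":
        st=st or arm.observe();T=np.eye(4);T[:3,:3]=R.from_rotvec(st["ee_rot"]).as_matrix();T[:3,3]=st["position"];T=T@m["T_tool_cam"]
    else: T=m["cam_to_world"]
    f=240/np.tan(np.radians(m["vfov"]/2))
    d=T[:3,:3]@[(u-m["cx"])/f,(v-m["cy"])/f,1]
    o=T[:3,3];return np.round((o+d*(z-o[2])/d[2])*1000,1)
E
python3 - <<'E'
from h import *
P=[("scene","beet",391.8,234.3,.048),("side","beet",344.5,319.8,.048),
("scene","cap",184.5,239.5,.018),("side","cap",340,178.8,.018),
("wrist","vial",258.1,202.2,.063),("scene","vial",301.8,242,.063),("side","vial",320.8,237,.063),
("wrist","v1",216.5,157.8,.067),("wrist","v2",260,171,.067),("wrist","v3",206.4,200,.067),("wrist","v4",196,241,.067),("wrist","v5",239,253,.067),
("side","v?",290+162/4,210+61/4,.067),("scene","v?",265+133/4,210+52/4,.067),("scene","v?",265+202/4,210+153/4,.067),("side","v?",290+141/4,210+178/4,.067),
("scene","A",473,246,.07),("side","A",310,402,.07),("scene","B",387,294,.07),("side","B",237,304,.07),
("scene","carton",509,298,.095),("side","carton",195,420,.095),("scene","dish2",203,189,.02),("side","dish2",408,180,.02)]
for n,l,u,v,z in P: print(n,l,xy(n,u,v,z))
E
```

```text
scene beet [475.1 170.   48. ]
side beet [473.3 168.1  48. ]
scene cap [ 595.2 -248.9   18. ]
side cap [ 593.3 -249.9   18. ]
wrist vial [575.2  16.6  63. ]
scene vial [566.7   8.   63. ]
side vial [564.4   1.9  63. ]
wrist v1 [544.8  52.4  67. ]
wrist v2 [578.3  42.2  67. ]
wrist v3 [534.3  19.1  67. ]
wrist v4 [523.1 -15.   67. ]
wrist v5 [558.1 -25.4  67. ]
side v? [555.  -31.8  67. ]
scene v? [521.1 -16.7  67. ]
scene v? [578.3  41.3  67. ]
side v? [541.9  48.7  67. ]
scene A [480.2 333.3  70. ]
side A [478.7 338.5  70. ]
scene B [650.4 205.3  70. ]
side B [645.9 205.8  70. ]
scene carton [613.7 414.2  95. ]
side carton [608.4 419.7  95. ]
scene dish2 [ 436.2 -285.9   20. ]
side dish2 [ 441.9 -290.8   20. ]
```

Scene and side views agree on the beetroot at (474,169) mm and the cap at (594,-249) mm. The scene view and the capped-vial grid midpoint put the open vial at about (567.5,8). The wrist reading differs, and I suspect it was the bright vial bottom seen through the mouth, so I'll recheck from above. Now I'll raise the hand, nearly close the jaws, and move over the beetroot.

```bash
python3 -m creep '[[[0,0,1,0,0,0,-0.8],[0,0,2,0,0,0,-0.8],[0,0,3,0,0,0,-0.8],[0,0,3,0,0,0,-0.8],[0,0,3,0,0,0,-0.8]]]'
python3 -m creep '[[[-1.5,1.7,0,0,0,0,-0.8],[-3.5,4,0,0,0,0,-0.8],[-5.5,6.2,0,0,0,0,-0.8],[-7.5,8.5,0,0,0,0,-0.8],[-9,10.2,0,0,0,0,-0.8]]]'
python3 -m creep '[[[-1.5,1.7,0,0,0,0,-0.8],[-3,3.4,0,0,0,0,-0.8],[-4.5,5.1,0,0,0,0,-0.8],[-6,6.7,0,0,0,0,-0.8],[-6,6.7,0,0,0,0,-0.8]]]'
python3 - <<'E'
from h import *
import cv2
s=arm.observe();print(s["clock"],s["position"],s["ee_rot"],s["force"],s["width"])
for n in["wrist","scene"]: cv2.imwrite(f"pics/{n}1.png",arm.get_image(n)[:,:,::-1])
for u,v in[(55,187),(20,235),(70,162)]: print(xy("scene",u,v,0))
E
```

```text
clock: 0.65
position: [0.6252, -0.0, 0.2743]
ee_rot: [2.221, 2.221, 0.001]
force: [-0.1, -0.0, 0.2]
width: 0.615
clock: 1.15
position: [0.5334, 0.1036, 0.2734]
ee_rot: [-2.219, -2.222, 0.001]
force: [-0.1, -0.5, -0.1]
width: 0.178
clock: 1.65
position: [0.4728, 0.1715, 0.2735]
ee_rot: [-2.216, -2.225, 0.001]
force: [0.2, -0.6, 0.8]
width: 0.098
1.65 [0.47279194 0.17150189 0.27349389] [-2.21564029e+00 -2.22510937e+00  5.48371167e-04] [ 0.15634803 -0.6382094   0.84643993] 0.098279817413735
[ 517.3 -640.1   -0. ]
[ 679.3 -612.3    0. ]
[ 423.9 -664.3   -0. ]
```

View pics/wrist1.png

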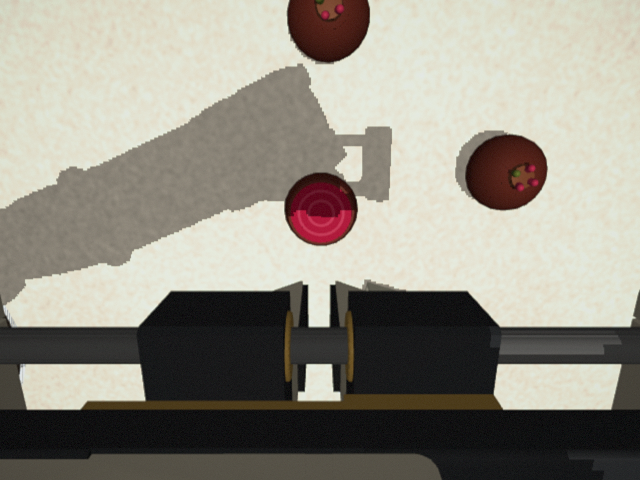

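View pics/scene1.png

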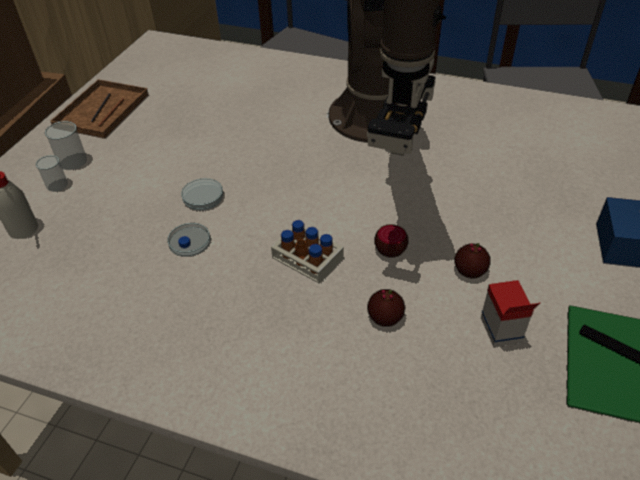

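The wrist view shows the cut face centred at ~(321,210), with the whole beetroots at (328,12) and (523,176). I'll check the beetroot's position from this view.

```bash
python3 - <<'E'
from h import *
s=arm.observe();print(s["position"])
print(xy("wrist",321,210,.048),xy("wrist",328,12,.07),xy("wrist",525,177,.07))
E
```

```text
[0.47488489 0.16894103 0.27361139]
[477. 170.  48.] [482.  329.9  70. ] [651.8 203.4  70. ]
```

All three cameras agree to within about 3 mm, so I'll descend and dwell.

```bash
python3 -m creep '[[[0,0,-2,0,0,0,-0.8],[0,0,-5,0,0,0,-0.8],[0,0,-8,0,0,0,-0.8],[0,0,-11,0,0,0,-0.8],[0,0,-13,0,0,0,-0.8]]]'
python3 -m creep '[[[0,0,-2,0,0,0,-0.8],[0,0,-4,0,0,0,-0.8],[0,0,-5,0,0,0,-0.8],[0,0,-5.3,0,0,0,-0.8],[0,0,-5.3,0,0,0,-0.8]]]'
for i in 1 2 3 4; do python3 -m creep '[[[0,0,0,0,0,0,-0.8],[0,0,0,0,0,0,-0.8],[0,0,0,0,0,0,-0.8],[0,0,0,0,0,0,-0.8],[0,0,0,0,0,0,-0.8]]]'|head -2; done
python3 - <<'E'
from h import *
import cv2
for n in["side"]: cv2.imwrite(f"pics/{n}2.png",arm.get_image(n)[:,:,::-1])
s=arm.observe();print(s["clock"],s["position"],s["force"])
E
```

```text
clock: 2.25
position: [0.475, 0.1674, 0.1416]
ee_rot: [-2.223, -2.219, 0.003]
force: [-0.4, 0.1, 0.5]
width: 0.101
clock: 2.75
position: [0.4753, 0.1686, 0.0907]
ee_rot: [2.222, 2.221, -0.001]
force: [-0.1, -0.4, 1.0]
width: 0.098
clock: 3.25
position: [0.4751, 0.169, 0.0909]
clock: 3.75
position: [0.475, 0.1689, 0.0907]
clock: 4.25
position: [0.475, 0.169, 0.0908]
clock: 4.75
position: [0.475, 0.169, 0.0907]
4.8 [0.47500168 0.16898138 0.09072959] [-0.53167206  0.67041206  0.1134408 ]
```

View pics/side2.png

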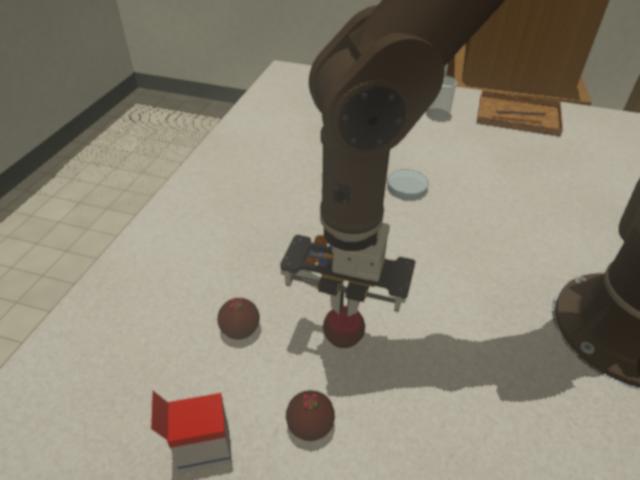

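The fingertips are just above the middle of the cut face and nothing is touched. Next I lift straight up, then cross to the rack.

```bash
python3 -m creep '[[[0,0,2,0,0,0,-0.8],[0,0,5,0,0,0,-0.8],[0,0,9,0,0,0,-0.8],[0,0,13,0,0,0,-0.8],[0,0,16,0,0,0,-0.8]]]'|head -2
python3 -m creep '[[[0,0,2,0,0,0,-0.8],[0,0,2.5,0,0,0,-0.8],[0,0,2.5,0,0,0,-0.8],[0,0,2.5,0,0,0,-0.8],[0,0,2.5,0,0,0,-0.8]]]'|head -2
python3 -m creep '[[[1,-1.6,0,0,0,0,-0.8],[2.5,-4,0,0,0,0,-0.8],[4,-7,0,0,0,0,-0.8],[5.5,-10,0,0,0,0,-0.8],[7,-12.5,0,0,0,0,-0.8]]]'|head -2
python3 -m creep '[[[1,-2,0,0,0,0,-0.8],[2,-3.2,0,0,0,0,-0.8],[2.25,-3.6,0,0,0,0,-0.8],[2.25,-3.6,0,0,0,0,-0.8],[2.25,-3.6,0,0,0,0,-0.8]]]'|head -2
python3 - <<'E'
from h import *
import cv2
s=arm.observe();print(s["clock"],s["position"],s["ee_rot"])
im=arm.get_image("wrist")[:,:,::-1]
cv2.imwrite("pics/wrist3.png",cv2.resize(im[130:280,220:420],None,fx=4,fy=4,interpolation=cv2.INTER_CUBIC))
E
```

```text
clock: 5.3
position: [0.4753, 0.1691, 0.2533]
clock: 5.8
position: [0.4744, 0.1687, 0.2744]
clock: 6.3
position: [0.5451, 0.0421, 0.2746]
clock: 6.8
position: [0.5671, 0.0094, 0.2755]
6.8 [0.56707597 0.00940861 0.27551502] [-2.21910254e+00 -2.22252309e+00 -2.02218622e-05]
```

View pics/wrist3.png

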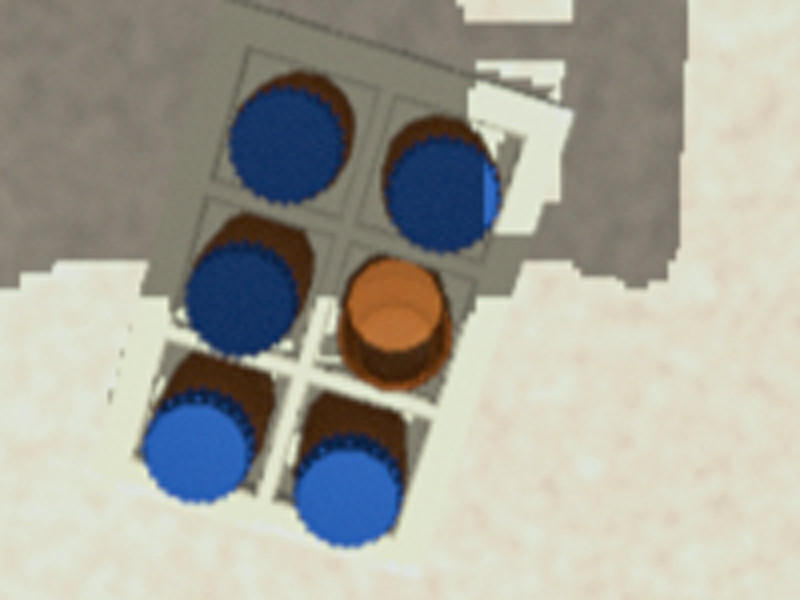

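The open vial is at crop ~(395,340). The orange disc above it at (395,303) is the vial's bottom seen through the mouth. The capped neighbours are at (442,193), (348,490), (242,298), (290,145) and (198,445).

```bash
python3 - <<'E'
from h import *
s=arm.observe();print(s["position"])
for u,v in[(395,341),(442,193),(348,490),(242,298)]: print(xy("wrist",220+u/4-.4,130+v/4-.4,.067))
E
```

```text
[0.56706926 0.00945915 0.27561252]
[566.7   9.7  67. ]
[576.9  42.6  67. ]
[556.  -25.1  67. ]
[532.8  19.4  67. ]
```

The grid gives the mouth at (567,9.5) and the TCP is at (567,9.5), so I'll descend to z = 0.105.

```bash
python3 -m creep '[[[0,0,-2,0,0,0,-0.8],[0,0,-5,0,0,0,-0.8],[0,0,-8,0,0,0,-0.8],[0,0,-11,0,0,0,-0.8],[0,0,-13,0,0,0,-0.8]]]'
python3 -m creep '[[[0,0,-1.5,0,0,0,-0.8],[0,0,-3,0,0,0,-0.8],[0,0,-3.8,0,0,0,-0.8],[0,0,-4,0,0,0,-0.8],[0,0,-4,0,0,0,-0.8]]]'
for i in 1 2 3 4; do python3 -m creep '[[[0,0,0,0,0,0,-0.8],[0,0,0,0,0,0,-0.8],[0,0,0,0,0,0,-0.8],[0,0,0,0,0,0,-0.8],[0,0,0,0,0,0,-0.8]]]'|head -2; done
python3 - <<'E'
from h import *
import cv2
a=arm.get_image("scene")[150:350,180:440,::-1]
cv2.imwrite("pics/scene4.png",cv2.resize(a,None,fx=3,fy=3))
s=arm.observe();print(s["clock"],s["position"],s["force"])
E
```

```text
clock: 7.35
position: [0.5663, 0.0093, 0.144]
ee_rot: [-2.219, -2.222, 0.001]
force: [-0.2, -0.4, 0.4]
width: 0.099
clock: 7.85
position: [0.5675, 0.0084, 0.106]
ee_rot: [-2.221, -2.222, -0.0]
force: [-0.1, -0.3, -0.6]
width: 0.101
clock: 8.35
position: [0.5676, 0.0079, 0.1059]
clock: 8.85
position: [0.5675, 0.008, 0.1057]
clock: 9.35
position: [0.5675, 0.008, 0.1058]
clock: 9.85
position: [0.5675, 0.008, 0.1057]
9.9 [0.56751311 0.00799787 0.10574554] [-0.80995319  0.36407409 -0.57730396]
```

View pics/scene4.png

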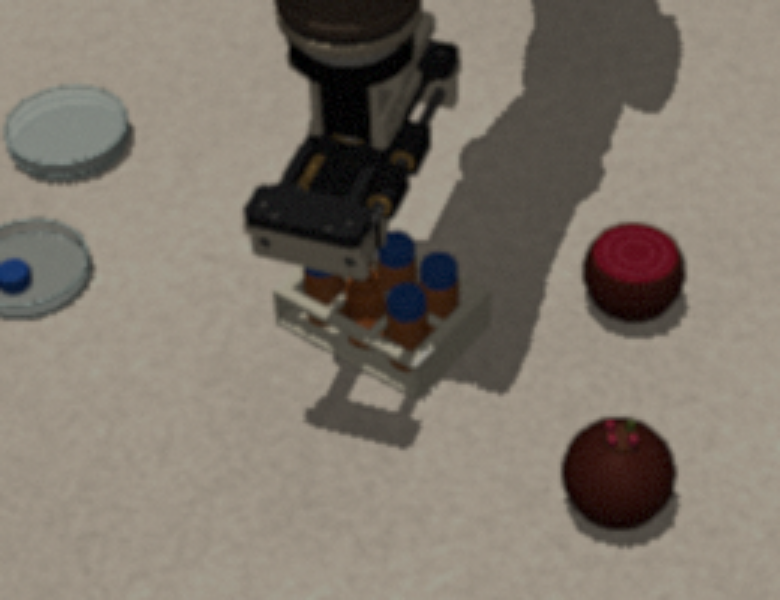

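The vials are upright, the fingertips are above the open one, and there is no contact force. Next I lift and move across to the cap.

```bash
python3 -m creep '[[[0,0,2,0,0,0,-0.8],[0,0,5,0,0,0,-0.8],[0,0,9,0,0,0,-0.8],[0,0,13,0,0,0,-0.8],[0,0,16,0,0,0,-0.8]]]'|head -2
python3 -m creep '[[[0,0,1,0,0,0,-0.8],[0,0,1,0,0,0,-0.8],[0,0,1,0,0,0,-0.8],[0,0,1,0,0,0,-0.8],[0,0,1,0,0,0,-0.8]]]'|head -2
python3 -m creep '[[[0.2,-2,0,0,0,0,-0.8],[0.6,-5.5,0,0,0,0,-0.8],[1,-9.5,0,0,0,0,-0.8],[1.4,-13.5,0,0,0,0,-0.8],[1.8,-17,0,0,0,0,-0.8]]]'|head -2
python3 -m creep '[[[0.3,-3.5,0,0,0,0,-0.8],[0.6,-6,0,0,0,0,-0.8],[0.8,-8,0,0,0,0,-0.8],[0.9,-8.7,0,0,0,0,-0.8],[0.9,-8.7,0,0,0,0,-0.8]]]'|head -2
python3 -m creep '[[[0,0,0,0,0,0,-0.8],[0,0,0,0,0,0,-0.8]]]'|head -2
python3 - <<'E'
from h import *
import cv2
s=arm.observe();print(s["clock"],s["position"],s["ee_rot"])
im=arm.get_image("wrist")[:,:,::-1]
cv2.imwrite("pics/wrist5.png",cv2.resize(im[130:280,220:420],None,fx=4,fy=4,interpolation=cv2.INTER_CUBIC))
E
```

```text
clock: 10.4
position: [0.5679, 0.008, 0.2684]
clock: 10.9
position: [0.5669, 0.0079, 0.2743]
clock: 11.4
position: [0.5851, -0.1643, 0.2749]
clock: 11.9
position: [0.5942, -0.2497, 0.2749]
clock: 12.1
position: [0.5948, -0.2473, 0.2757]
12.1 [ 0.594792   -0.24725044  0.27566669] [-2.21885802e+00 -2.22316625e+00 -9.72677202e-04]
```

View pics/wrist5.png

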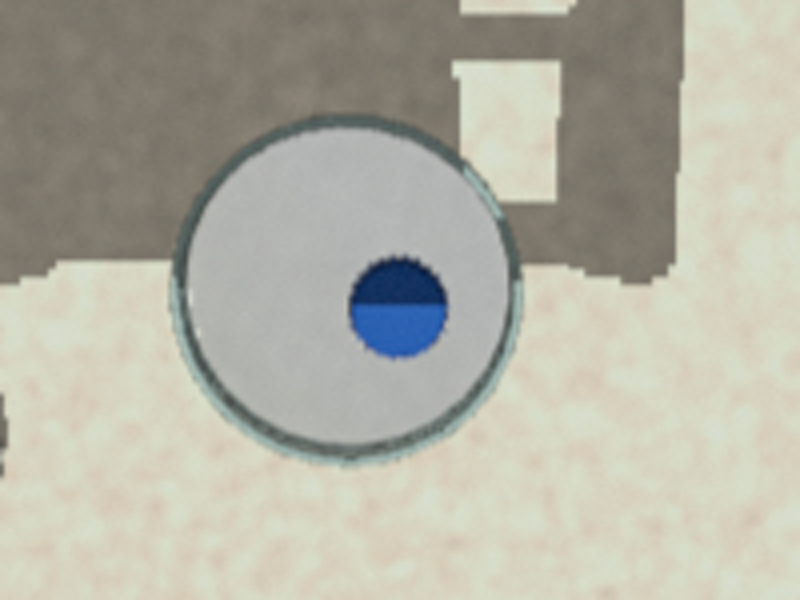

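The cap is at crop (398,307), i.e. pixel (319.1,206.4).

```bash
python3 - <<'E'
from h import *
s=arm.observe();print(s["position"],xy("wrist",319.1,206.4,.018))
E
```

```text
[ 0.5947818  -0.24744272  0.27578427] [ 595.2 -248.8   18. ]
```

All views agree within 2 mm, so I'll descend to z = 0.061.

```bash
python3 -m creep '[[[0,-0.1,-2,0,0,0,-0.8],[0,-0.1,-5,0,0,0,-0.8],[0,-0.1,-9,0,0,0,-0.8],[0,-0.1,-12.5,0,0,0,-0.8],[0,-0.1,-15.5,0,0,0,-0.8]]]'
python3 -m creep '[[[0,0,-2.5,0,0,0,-0.8],[0,0,-4.5,0,0,0,-0.8],[0,0,-5.6,0,0,0,-0.8],[0,0,-5.9,0,0,0,-0.8],[0,0,-5.9,0,0,0,-0.8]]]'
for i in 1 2 3 4; do python3 -m creep '[[[0,0,0,0,0,0,-0.8],[0,0,0,0,0,0,-0.8],[0,0,0,0,0,0,-0.8],[0,0,0,0,0,0,-0.8],[0,0,0,0,0,0,-0.8]]]'|head -2; done
python3 - <<'E'
from h import *
import cv2
a=arm.get_image("side")[60:260,250:510,::-1]
cv2.imwrite("pics/side6.png",cv2.resize(a,None,fx=3,fy=3))
s=arm.observe();print(s["clock"],s["position"],s["force"])
E
```

```text
clock: 12.65
position: [0.5942, -0.2487, 0.1191]
ee_rot: [-2.219, -2.222, -0.0]
force: [0.3, -0.1, 0.0]
width: 0.098
clock: 13.15
position: [0.5948, -0.2498, 0.0621]
ee_rot: [2.221, 2.222, 0.0]
force: [-0.1, -0.6, -0.4]
width: 0.098
clock: 13.65
position: [0.5946, -0.2501, 0.062]
clock: 14.15
position: [0.5945, -0.25, 0.0617]
clock: 14.65
position: [0.5945, -0.25, 0.0618]
clock: 15.15
position: [0.5945, -0.25, 0.0617]
15.2 [ 0.59450632 -0.24999597  0.06172606] [-1.50621797  0.4697609  -0.63236225]
```

View pics/side6.png

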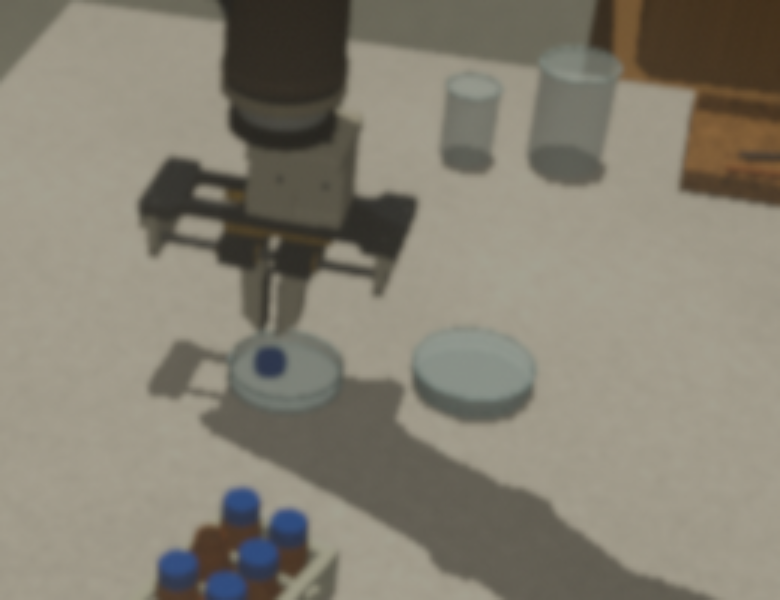

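The fingertips are right above the cap. Now I raise the hand.

```bash
python3 -m creep '[[[0,0,2,0,0,0,-0.8],[0,0,5,0,0,0,-0.8],[0,0,9,0,0,0,-0.8],[0,0,13,0,0,0,-0.8],[0,0,16,0,0,0,-0.8]]]'|head -2
python3 -m creep '[[[0,0,3,0,0,0,-0.8],[0,0,6,0,0,0,-0.8],[0,0,9,0,0,0,-0.8],[0,0,11,0,0,0,-0.8],[0,0,12,0,0,0,-0.8]]]'|head -2
python3 -m creep '[[[0,0,0,0,0,0,-0.8],[0,0,0,0,0,0,-0.8],[0,0,0,0,0,0,-0.8],[0,0,0,0,0,0,-0.8],[0,0,0,0,0,0,-0.8]]]'|head -2
python3 - <<'E'
from h import *
import cv2
a=arm.get_image("side");cv2.imwrite("pics/side7.png",a[:,:,::-1])
s=arm.observe();print(s["clock"],s["position"],s["force"])
E
```

```text
clock: 15.7
position: [0.595, -0.2503, 0.2246]
clock: 16.2
position: [0.595, -0.2503, 0.344]
clock: 16.7
position: [0.5943, -0.2499, 0.341]
16.75 [ 0.59437579 -0.24998938  0.34116026] [-0.09248804  0.66463707 -0.94423352]
```

View pics/side7.png

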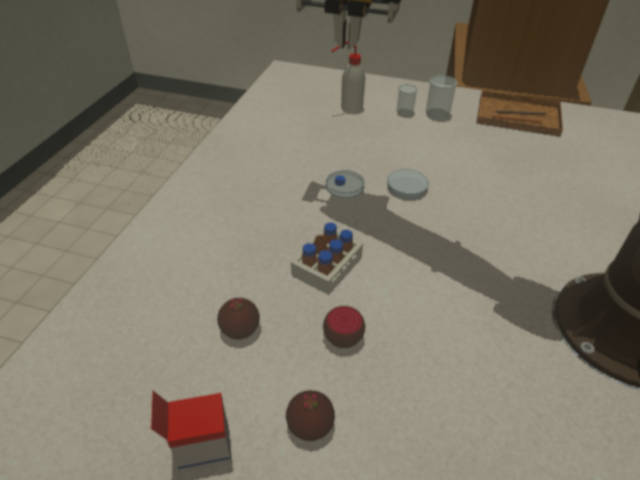

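The hand is raised with the TCP at 0.34 m, and every object appears where it was in the first side picture.

```bash
python3 -c "
from cell import arm
print(arm.sign_off())"
```

```text
the job is handed in; nothing more can be done
None
```

I pointed at the cut beetroot, then the open vial, then the loose blue cap, dwelling about 2 s at each with the fingertips roughly 2.5 cm above it. After each one I lifted straight up. Both crossings were made with the fingertips about 26 cm above the table. I kept the jaws nearly shut throughout so the pointing was clear.

**Last checks:** During each dwell the TCP was within about 3 mm sideways of the measured target. Force readings showed no sign of contact, at most about 1.7 N, which is near the 1.3 N the sensor read at rest. That noise is above the 0.5 N limit, so the sensor alone couldn't rule out a light touch, but the pictures show clear space. In the last side picture every object looks where it began. I compared this by eye and did not measure it. The hand finished with the TCP at 0.34 m and the fingertips at about 0.32 m, at 16.75 s.

**One disagreement:** My first wrist reading of the open vial was about 11 mm off, because I had taken the vial's bottom, seen through the mouth, for the mouth itself. I used the position from the rack grid and the scene camera instead, and a second wrist picture from above confirmed it within 2 mm. The first side-camera reading of the mouth, on a blurred crop, was also about 6–7 mm off, and I did not use it.

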